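# Make up two pastry kits from the stock

## Task

Make up the two kits for the pastry cooks. In the yellow tray, stand the ring cutter in the padded compartment with the red-lidded jar upright inside the ring, and the sugar shaker upright in the bare compartment; in the blue tray, stand the green-lidded jar upright in the padded compartment and the wooden stamp, handle up, in the bare one. Everything must stand flat on the tray floor; leave the black-lidded jar, the amber bottle and the kitchen timer standing where they are.

Things in the scene. Friction and masses are not known exactly. Their poses are not given: they have to be found in the camera images.
- kit_yellow: shallow yellow kit tray, fixed to the table, outside 92 mm (its x) by 180 mm (its y) by 20 mm high, turned any way about the vertical. Walls 4 mm, floor 4 mm thick. A 4 mm divider, as high as the walls, parts it into two square compartments, 84 mm each way inside: the padded one, with a black rubber pad on its floor (very thin, floor height 4 mm in both), centred at y = +44 mm, and the bare one, yellow floor, centred at y = -44 mm. Origin: centre of the tray's underside
- kit_blue: shallow blue kit tray, fixed to the table, outside 92 mm (its x) by 180 mm (its y) by 20 mm high, turned any way about the vertical. Walls 4 mm, floor 4 mm thick. A 4 mm divider, as high as the walls, parts it into two square compartments, 84 mm each way inside: the padded one, with a black rubber pad on its floor (very thin, floor height 4 mm in both), centred at y = +44 mm, and the bare one, blue floor, centred at y = -44 mm. Origin: centre of the tray's underside
- cutter: plain round steel ring cutter, a tube open at both ends, outer diameter 62 mm, inner diameter 56 mm, 45 mm tall, about 80 g, standing on one end with its axis vertical. Origin: centre of its lower end, z up along its axis
- jar_red: white cylindrical jar with a red lid and a red band round its body, 38 mm in diameter from bottom to top, 85 mm tall, closed, about 90 g, standing upright. Origin: centre of its underside, z up along its axis
- jar_green: white cylindrical jar with a green lid and a green band round its body, 38 mm in diameter from bottom to top, 85 mm tall, closed, about 90 g, standing upright. Origin: centre of its underside, z up along its axis
- shaker: steel sugar shaker, closed plain cylinder 54 mm in diameter and 80 mm tall, small dark holes in its flat top, about 160 g, standing upright. Origin: centre of its underside, z up along its axis
- stamp: wooden pastry stamp, standing on its round foot: foot 52 mm in diameter and 20 mm high, above it an upright round handle 28 mm in diameter up to 66 mm above the underside, about 70 g. Origin: centre of its underside, z up along its axis
- jar_black: white cylindrical jar with a black lid and a black band round its body, 38 mm in diameter from bottom to top, 85 mm tall, closed, about 90 g, standing upright. Origin: centre of its underside, z up along its axis. Not wanted in any kit
- bottle: small amber bottle with an orange cap, 32 mm in diameter, 80 mm tall, loose. Origin: centre of its underside. To be left alone
- timer: white box-shaped kitchen timer, 32 mm (x) by 64 mm (y) by 60 mm high, loose. Origin: centre of its underside. To be left alone
Things that resemble listed ones, but are neither listed nor needed, are in the scene too. What is shaped like the cutter but purple is not meant.

How it is judged:
At the end, for the whole second after the job is handed in: Yellow tray: cutter on the pad, red jar inside it (axes within 14 mm), shaker on the bare side. Blue tray: green jar on the pad, stamp on the bare side. All on the tray floor within 4 mm, upright within 0.12 rad, at rest. Black jar, bottle and timer upright within 30 mm of their places (x of cutter in the frame of kit_yellow between -0.035 and 0.035 m and y of cutter in the frame of kit_yellow between 0.01 and 0.08 m and z of cutter in the frame of kit_yellow between 0.001 and 0.008 m and angle between each of cutter, jar_red, shaker, jar_green, stamp, jar_black, bottle, timer's own z axis and vertical below 0.12 rad and linear speed of each of cutter, jar_red, shaker, jar_green, stamp below 0.02 m/s and angular speed of each of cutter, jar_red, shaker, jar_green, stamp below 0.3 rad/s and x of jar_red in the frame of kit_yellow between -0.035 and 0.035 m and y of jar_red in the frame of kit_yellow between 0.01 and 0.08 m and z of jar_red in the frame of kit_yellow between 0.001 and 0.008 m and horizontal distance between jar_red and cutter below 0.014 m and x of shaker in the frame of kit_yellow between -0.035 and 0.035 m and y of shaker in the frame of kit_yellow between -0.08 and -0.01 m and z of shaker in the frame of kit_yellow between 0.001 and 0.008 m and x of jar_green in the frame of kit_blue between -0.035 and 0.035 m and y of jar_green in the frame of kit_blue between 0.01 and 0.08 m and z of jar_green in the frame of kit_blue between 0.001 and 0.008 m and x of stamp in the frame of kit_blue between -0.035 and 0.035 m and y of stamp in the frame of kit_blue between -0.08 and -0.01 m and z of stamp in the frame of kit_blue between 0.001 and 0.008 m and distance of each of jar_black, bottle, timer from where it was at the start of the episode below 0.03 m); the robot touches nothing.
It fails at once if the black-lidded jar is pushed more than 30 mm from its place, lifted or knocked over (distance of jar_black from where it was at the start of the episode above 0.03 m or angle between jar_black's own z axis and vertical above 0.5 rad).
It fails at once if the amber bottle is pushed more than 30 mm from its place, lifted or knocked over (distance of bottle from where it was at the start of the episode above 0.03 m or angle between bottle's own z axis and vertical above 0.5 rad).
It fails at once if the kitchen timer is pushed more than 30 mm from its place, lifted or knocked over (distance of timer from where it was at the start of the episode above 0.03 m or angle between timer's own z axis and vertical above 0.5 rad).
It also fails if it takes over 134 s, if anything falls off the work surface, if the arm or the gripper's body presses on something with over 40 N, if the wrist force passes 120 N, or if a joint passes its speed limit or range.

## Robot

A 7-joint arm with a two-finger parallel gripper is mounted at the origin on the work surface. World frame = base frame: x ahead of the robot, y to its left, z up, the work surface at z = 0. Lengths are in m, angles in rad, forces in N, time in s.
With the tool pointing down it reaches from about 0.4 to 0.85 m from the base axis. Payload 4.5 kg.
Tool frame: the origin (TCP) lies on the centre line of the jaws, within the pads' length; the fingertips stand 8 mm ahead of it and the grasp point (between the pads) lies 11 mm behind it; z points along the fingers, x is the direction in which the jaws open and shut, and the axes are right-handed (so a half turn about z gives the same grasp; the last joint's range is limited). The gripper opens to 88 mm and grips with 3 to 60 N. Pads are 18 mm wide; open, the fingers measure 123 mm over their backs; the gripper's body (75 mm by 187 mm) begins 45 mm behind the grasp point.
Start: joints at [1.289, 0.689, -0.195, 1.565, 0.157, 0.902, -0.215], TCP at [0.194, -0.594, 0.247] pointing down, gripper open.
Joint ranges: [-3.01, 3.01], [-0.46, 2.08], [-1.47, 1.51], [0.13, 2.56], [-1, 4.14], [0.04, 2.09], [-2.66, 2.66]. Speed limits (rad/s): [2.57, 2.57, 3.14, 3.14, 3.14, 3.14, 3.14].

## Interface

Orientations are given as a unit quaternion [x, y, z, w].
In Python, from plant import r gives the robot as it stands.
- The arm moves only by the shell command python3 -m pendant 'ROWS' [FORCE]. ROWS is JSON, a list of rows, each a list of 3 entries, a list of its own where there are three numbers: the turn, a rotation vector about the tool's x, y, z in rad, then the shift along the tool's x, y, z in m, then the opening, from 0 (shut) to 1 (fully open). In form: [[[wx, wy, wz], [tx, ty, tz], claw], ...]. A call has 1 to 10 rows; each row is the pose to reach, as a shift and turn from the pose commanded when the call began, along the tool's axes at that moment; what a row does not reach only later rows make up. A row lasts 1/10 s, in which the tool goes at most 50 mm and 8.59 degrees, less where a joint would pass 70% of its speed; a pose out of reach is approached as far as the arm can. A call with a gripper value outside its range is refused whole. The fingers move at their own pace and stop on an object; FORCE is the grip in N (left out, the last holds). Time passes only in rows, so rows that repeat a pose let the fingers close. It gives the time, the measured TCP pose, the force and the opening at its end, in the units of the state.
- r.get_state(): the state, without advancing time (a new reading comes with each control period).
- r.snapshot(name): name is "side" or "top"; returns a dict with "image" (420x560x3 uint8, red, green, blue), "mtx" (3x3 intrinsics, pixels), "R" (3x3) and "t" (3): a world point X has camera coordinates R X + t. Camera axes: x right, y down, z forward; pixel columns grow to the right and rows downward; lengths in m; the calibration is good to about 2 mm. A picture is of the moment at which its call begins. There is no depth.
- r.finish_job(): hands the job in, once; it reports no verdict.
The state is a dict: "clock": time; "q": joint angles; "qd": joint speeds; "joint_torque": joint torques, N m; "tool_pos": TCP position; "eef_rot": TCP orientation; "contact_force": force on the tool from outside, world axes, zero at the start; "moment": the same for the moment, N m; "opening": opening from 0.0 (shut) to 1.0 (fully open).
Only numpy, scipy, OpenCV 4.12 (cv2) and the standard library are available. Lean on these libraries where they do the work, as an engineer would, in place of code of your own. Each camera call takes 0.05 s, during which the arm holds its last target. There are 200 camera calls.

## Working session

There is one attempt and no reset: what is moved stays moved. The work goes in short steps, Python scripts to look and compute and a shell command to move; the robot and the scene stay as the last step left them, time stands still between calls to the robot, and variables do not carry over. Pictures are saved under pics/ and viewed, about 12 in all and at most 16, crops included, and the job is handed in when it is done.

```bash
ls; mkdir -p pics; python3 - <<'E'
from plant import r
import cv2,json,numpy as np
for n in("top","side"):
    s=r.snapshot(n);cv2.imwrite(f"pics/{n}0.png",s["image"][:,:,::-1])
    np.savez(f"{n}0.npz",**s);print(n,s["mtx"].round(1).tolist(),s["R"].round(3).tolist(),s["t"].round(3).tolist())
st=r.get_state();print(st)
E
```

```text
pics
top [[379.0, 0.0, 282.8], [0.0, 379.0, 211.1], [0.0, 0.0, 1.0]] [[0.008, -0.999, 0.037], [-0.981, -0.015, -0.193], [0.193, -0.035, -0.981]] [-0.023, 0.596, 0.81]
side [[445.0, 0.0, 277.0], [0.0, 445.0, 211.6], [0.0, 0.0, 1.0]] [[-0.763, -0.647, -0.005], [-0.468, 0.557, -0.686], [0.446, -0.522, -0.727]] [0.449, 0.32, 0.618]
{'clock': 0.1, 'q': array([ 1.28881252,  0.68992774, -0.19448909,  1.5662016 ,  0.15731525,
        0.90246928, -0.21508242]), 'qd': array([ 0.00018846, -0.00125478,  0.00132808, -0.00320871,  0.00122782,
        0.00083258, -0.00055323]), 'joint_torque': array([-2.48964418e-03, -5.28503323e+01, -1.27157271e+00, -1.53835666e+01,
       -5.26488782e-02,  2.01349707e-03,  4.40550423e-05]), 'tool_pos': array([ 0.19387963, -0.59361232,  0.24598242]), 'eef_rot': array([ 8.09515832e-01, -5.87097492e-01, -6.92929960e-04, -4.15770778e-04]), 'contact_force': array([ 0.64619521,  0.03156132, -0.20590285]), 'moment': array([-0.01401869,  0.00336076, -0.01265915]), 'opening': 0.9991130704338396}
```

View pics/top0.png

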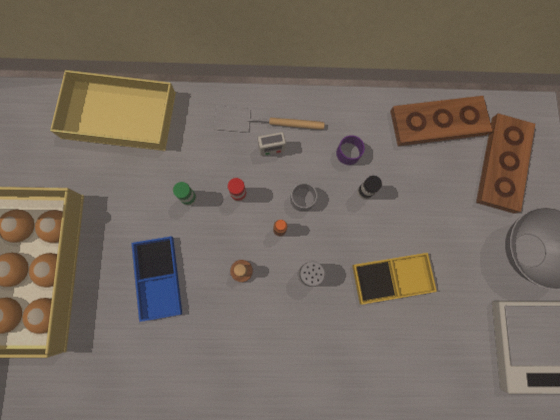

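View pics/side0.png

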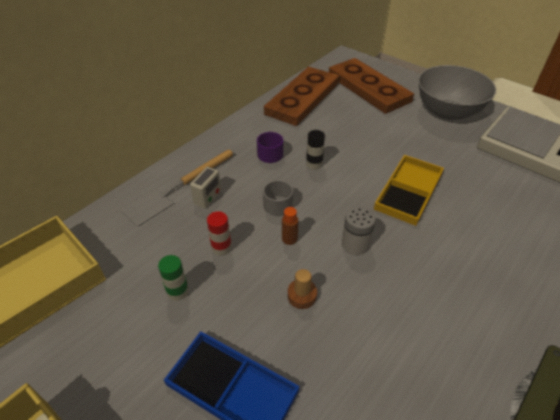

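The top view (image up = +x, right = −y) shows:
- green lid (183,190), red lid (237,188), cutter (304,196), shaker (312,273), stamp (241,270)
- yellow tray (395,278) with its pad on the left, blue tray (157,278) with its pad at the top
- bottle (281,227), timer (272,143), black jar (371,185), purple ring (350,150)

The side view shows the same things: green (172,268), red (219,230), cutter (278,197), shaker (359,228), stamp (303,287).

```bash
cat > h.py <<'E'
import numpy as np,cv2
def load(n):
    s=dict(np.load(f"{n}.npz"));return s
def ray(s,p):
    d=s["R"].T@np.linalg.inv(s["mtx"])@np.array([p[0],p[1],1.]);return -s["R"].T@s["t"],d
def plane(s,p,z):
    o,d=ray(s,p);return o+d*(z-o[2])/d[2]
def tri(s1,p1,s2,p2):
    o1,d1=ray(s1,p1);o2,d2=ray(s2,p2)
    a=np.linalg.lstsq(np.c_[d1,-d2],o2-o1,rcond=None)[0]
    A,B=o1+a[0]*d1,o2+a[1]*d2
    return (A+B)/2,np.linalg.norm(A-B)
E
python3 - <<'E'
from h import *
T,S=load("top0"),load("side0")
C=[(T,183,192),(T,237,190),(T,304,196),(T,312,273),(T,241,270),(S,172,270),(S,219,230),(S,278,197),(S,359,230),(S,303,287),(T,371,187),(T,281,227)]
out=[]
for s,u,v in C:
    c=s["image"][v-24:v+24,u-24:u+24,::-1]
    c=cv2.resize(c,(192,192),interpolation=cv2.INTER_NEAREST);c=cv2.convertScaleAbs(c,alpha=1.4)
    for k in range(0,192,40):
        cv2.putText(c,str(u-24+k//4),(k,8),0,.28,(255,255,255));cv2.putText(c,str(v-24+k//4),(0,k+12),0,.28,(0,255,255))
    out.append(cv2.copyMakeBorder(c,2,2,2,2,0))
cv2.imwrite("pics/crops.png",np.vstack([np.hstack(out[i:i+4]) for i in(0,4,8)]))
def ell(m):
    c=max(cv2.findContours(m.astype(np.uint8),0,1)[0],key=cv2.contourArea);return c
for n,s in(("T",T),("S",S)):
    hsv=cv2.cvtColor(s["image"],cv2.COLOR_RGB2HSV)
    for nm,lo,hi in(("yel",(18,120,60),(32,255,255)),("blue",(105,120,40),(125,255,255)),("grn",(50,120,30),(90,255,255)),("red",(172,150,60),(180,255,255)),("red0",(0,200,60),(4,255,255))):
        m=cv2.inRange(hsv,lo,hi)
        for c in sorted(cv2.findContours(m,0,1)[0],key=cv2.contourArea)[-3:]:
            if cv2.contourArea(c)>40: print(n,nm,cv2.contourArea(c),cv2.boundingRect(c),np.round(cv2.minAreaRect(c)[0],1),np.round(cv2.boxPoints(cv2.minAreaRect(c)),1).tolist() if cv2.contourArea(c)>600 else "")
E
```

```text
T yel 2966.5 (353, 253, 84, 51) [394.3 277.9] [[352.3999938964844, 264.6000061035156], [429.29998779296875, 251.39999389648438], [436.20001220703125, 291.1000061035156], [359.29998779296875, 304.3999938964844]]
T yel 3919.5 (74, 74, 97, 67) [119.4 106.4] [[67.30000305175781, 128.8000030517578], [75.69999694824219, 70.4000015258789], [171.39999389648438, 84.0999984741211], [163.10000610351562, 142.39999389648438]]
T blue 3152.5 (132, 237, 50, 84) [155.8 278.5] [[130.10000610351562, 241.3000030517578], [172.39999389648438, 236.39999389648438], [181.5, 315.70001220703125], [139.3000030517578, 320.5]]
S yel 1261.0 (0, 384, 61, 36) [ 30.  401.5] [[-0.0, 384.0], [60.0, 384.0], [60.0, 419.0], [0.0, 419.0]]
S yel 2825.0 (374, 155, 70, 71) [407.9 188.2] [[371.3999938964844, 208.1999969482422], [402.0, 147.0], [444.3999938964844, 168.1999969482422], [413.79998779296875, 229.39999389648438]]
S yel 8057.0 (0, 215, 105, 132) [ 30.5 275.9] [[-46.29999923706055, 273.70001220703125], [60.599998474121094, 205.1999969482422], [107.30000305175781, 278.1000061035156], [0.4000000059604645, 346.6000061035156]]
S blue 6923.5 (165, 332, 134, 88) [230.9 386.1] [[160.8000030517578, 385.5], [193.5, 326.8999938964844], [301.0, 386.79998779296875], [268.29998779296875, 445.3999938964844]]
S grn 61.0 (166, 284, 20, 11) [176.2 289.8] 
S grn 373.5 (159, 256, 22, 24) [169.5 267.5] 
S red0 254.0 (208, 212, 19, 21) [216.3 221.4]
```

View pics/crops.png

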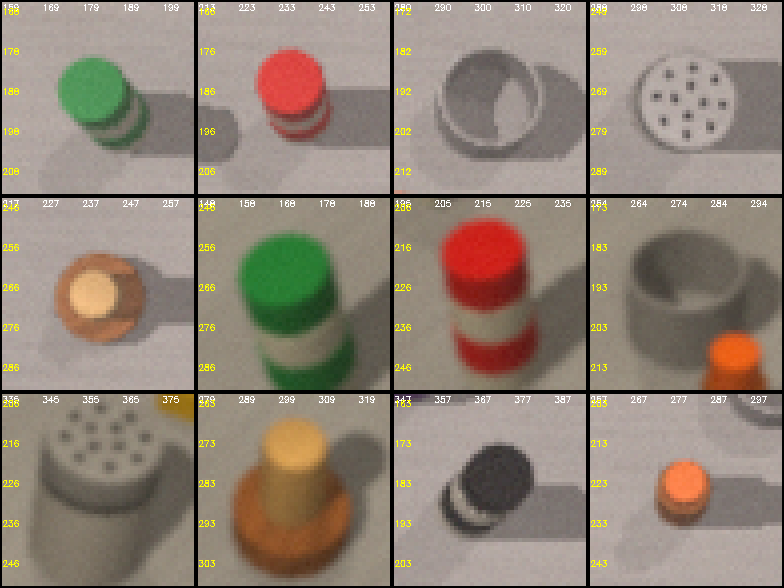

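The crops show the bright top faces clearly, so I can take top-face centres in both views. The shaker's hole centre is at top (312.7,273.7) and side (360.6,216.8). The cutter rim centre is at top (304.4,196) and side (277.9,191.6).

```bash
python3 - <<'E'
from h import *
T,S=load("top0"),load("side0")
def ff(s,u,v,tol):
    im=cv2.resize(s["image"],None,fx=4,fy=4,interpolation=cv2.INTER_CUBIC)
    m=np.zeros((im.shape[0]+2,im.shape[1]+2),np.uint8)
    cv2.floodFill(im,m,(int(u*4),int(v*4)),0,(tol,)*3,(tol,)*3,4|cv2.FLOODFILL_MASK_ONLY|cv2.FLOODFILL_FIXED_RANGE)
    c=max(cv2.findContours(m[1:-1,1:-1],0,1)[0],key=cv2.contourArea)
    e=cv2.fitEllipse(cv2.convexHull(c));return (np.array(e[0])-1.5)/4,np.round(np.array(e[1])/4,1)
P={}
for n,a,b,h in(("green",(182,190),(171,264),.085),("red",(236,186),(215,217),.085),("stamp",(240,269),(303,274),.066)):
    ta,tb=ff(T,*a,28),ff(S,*b,28);P[n]=(ta[0],tb[0],h);print(n,ta,tb)
P["cutter"]=((304.4,196),(277.9,191.6),.045);P["shaker"]=((312.7,273.7),(360.6,216.8),.08)
for n,(a,b,h) in P.items():
    X,e=tri(T,a,S,b);print(n,"tri",X.round(4),"gap",round(e,4),"top@h",plane(T,a,h).round(4)[:2],"side@h",plane(S,b,h).round(4)[:2])
for nm,lo,hi in(("yel",(18,110,40),(34,255,255)),("blue",(105,110,30),(125,255,255))):
    for n,s in(("T",T),("S",S)):
        m=cv2.inRange(cv2.cvtColor(s["image"],cv2.COLOR_RGB2HSV),lo,hi)
        w=(slice(235,420),slice(100,450)) if n=="T" else (slice(140,420),slice(150,460))
        k=np.zeros_like(m);k[w]=m[w]
        c=max(cv2.findContours(k,0,1)[0],key=cv2.contourArea);hu=cv2.convexHull(c)
        q=cv2.approxPolyDP(hu,6,True)[:,0]
        fl=np.zeros_like(m);cv2.fillPoly(fl,[hu],255);fl=cv2.erode(fl,np.ones((5,5)))
        pad=((s["image"].max(2)<60)&(fl>0)).astype(np.uint8)
        pc=max(cv2.findContours(pad,0,1)[0],key=cv2.contourArea);mp=cv2.moments(pc);pp=(mp["m10"]/mp["m00"],mp["m01"]/mp["m00"])
        W=np.array([plane(s,p,.02)[:2] for p in q])
        print(nm,n,q.tolist(),W.round(3).tolist(),"pad",np.round(pp,1),mp["m00"],plane(s,pp,.004).round(3)[:2])
E
```

```text
green (array([182.27104187, 190.99354553]), array([17.3, 20.1])) (array([170.06039429, 267.35635376]), array([23.7, 25.4]))
red (array([235.42314148, 185.35513306]), array([15.5, 16.5])) (array([216.53823853, 218.69276428]), array([14.6, 20.1]))
stamp (array([239.07926941, 269.58502197]), array([11.7, 11.9])) (array([302.76513672, 274.884552  ]), array([14.2, 16.5]))
green tri [0.6385 0.2134 0.0685] gap 0.003 top@h [0.6332 0.2085] side@h [0.6284 0.2201]
red tri [0.6507 0.0926 0.0791] gap 0.0021 top@h [0.6483 0.0915] side@h [0.6474 0.0964]
stamp tri [0.4634 0.0797 0.0623] gap 0.0013 top@h [0.4627 0.0791] side@h [0.4625 0.0821]
cutter tri [ 0.64   -0.0671  0.0351] gap 0.0036 top@h [ 0.6361 -0.0671] side@h [ 0.6351 -0.0586]
shaker tri [ 0.456  -0.0813  0.0757] gap 0.0022 top@h [ 0.4549 -0.0814] side@h [ 0.4553 -0.0771]
yel T [[427, 253], [435, 291], [360, 303], [353, 265]] [[0.508, -0.361], [0.42, -0.374], [0.391, -0.197], [0.478, -0.183]] pad [375.2 280.7] 960.0 [ 0.442 -0.239]
yel S [[403, 155], [443, 167], [415, 225], [374, 209]] [[0.511, -0.353], [0.422, -0.373], [0.386, -0.179], [0.471, -0.165]] pad [402.8 200. ] 717.5 [ 0.444 -0.241]
blue T [[171, 237], [181, 313], [140, 320], [132, 243]] [[0.538, 0.243], [0.367, 0.21], [0.351, 0.3], [0.523, 0.332]] pad [154.4 259. ] 1046.5 [0.488 0.283]
blue S [[164, 379], [201, 332], [298, 390], [283, 419], [221, 419]] [[0.523, 0.336], [0.538, 0.248], [0.361, 0.22], [0.352, 0.266], [0.418, 0.322]] pad [205.6 371.9] 2582.5 [0.491 0.285]
```

```bash
python3 -m pendant '[[[0,0,0.316],[-0.2,-0.32,0],1],[[0,0,0.316],[-0.2,-0.32,0],1],[[0,0,0.316],[-0.2,-0.32,0],1],[[0,0,0.316],[-0.2,-0.32,0],1],[[0,0,0.316],[-0.2,-0.32,0],1],[[0,0,0.316],[-0.2,-0.32,0],1],[[0,0,0.316],[-0.2,-0.32,0],1],[[0,0,0.316],[-0.2,-0.32,0],1],[[0,0,0.316],[-0.2,-0.32,0],1],[[0,0,0.316],[-0.2,-0.32,0],1]]' 20
```

```text
clock: 1.1
tool_pos: [0.436, -0.3043, 0.2464]
eef_rot: [0.708, -0.707, -0.0, 0.0]
contact_force: [0.5, -0.1, -0.1]
opening: 0.997
```

```bash
python3 -m pendant '[[[0,0,0],[-0.24,-0.2,0],1],[[0,0,0],[-0.24,-0.2,0],1],[[0,0,0],[-0.24,-0.2,0],1],[[0,0,0],[-0.24,-0.2,0],1],[[0,0,0],[-0.24,-0.2,0],1],[[0,0,0],[-0.24,-0.2,0],1],[[0,0,0],[-0.24,-0.2,0],1],[[0,0,0],[-0.24,-0.2,0],1]]'
python3 -m pendant '[[[0,0,0],[0,0,0.04],1],[[0,0,0],[0,0,0.08],1],[[0,0,0],[0,0,0.12],1],[[0,0,0],[0,0,0.145],1],[[0,0,0],[0,0,0.145],1]]'
python3 - <<'E'
from plant import r
import cv2,numpy as np
a=[cv2.resize(r.snapshot(n)["image"][y:y+130,x:x+130,::-1],(390,390)) for n,x,y in(("top",240,130),("side",210,130))]
cv2.imwrite("pics/p1.png",np.hstack(a))
E
```

```text
clock: 1.9
tool_pos: [0.6368, -0.0639, 0.246]
eef_rot: [0.708, -0.707, -0.0, 0.0]
contact_force: [-0.5, -0.9, -0.1]
opening: 0.999
clock: 2.4
tool_pos: [0.6317, -0.0688, 0.0982]
eef_rot: [-0.705, 0.709, 0.003, -0.004]
contact_force: [-0.8, -0.6, 0.2]
opening: 0.997
```

View pics/p1.png

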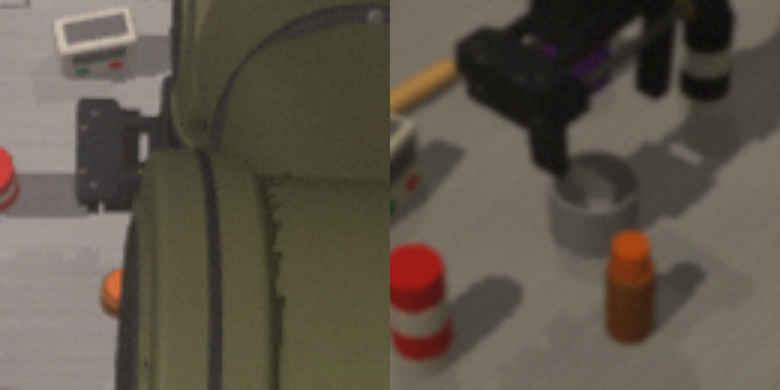

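The side crop shows the left finger outside the ring rim, with the bottle and red jar clear. The top crop shows the arm covering the ring. Next I descend and grip.

```bash
python3 -m pendant '[[[0,0,0],[0,0,0],1],[[0,0,0],[0,0,0],1]]'
python3 -m pendant '[[[0,0,0],[0,0,0.03],1],[[0,0,0],[0,0,0.06],1],[[0,0,0],[0,0,0.071],1],[[0,0,0],[0,0,0.071],1],[[0,0,0],[0,0,0.071],0.5],[[0,0,0],[0,0,0.071],0.5],[[0,0,0],[0,0,0.071],0.5],[[0,0,0],[0,0,0.071],0.5],[[0,0,0],[0,0,0.071],0.5],[[0,0,0],[0,0,0.071],0.5]]' 20
```

```text
clock: 2.7
tool_pos: [0.6373, -0.0655, 0.1037]
eef_rot: [-0.707, 0.707, -0.001, 0.001]
contact_force: [0.6, -0.4, 0.1]
opening: 1.001
clock: 3.7
tool_pos: [0.637, -0.0648, 0.0319]
eef_rot: [-0.707, 0.707, -0.001, 0.001]
contact_force: [-0.9, 0.1, 7.0]
opening: 0.7
```

```bash
python3 -m pendant '[[[0,0,0],[0,0,-0.03],0.5],[[0,0,0],[0,0,-0.07],0.5],[[0,0,0],[0,0,-0.11],0.5],[[0,0,0],[0,0,-0.14],0.5],[[0,0,0],[0,0,-0.14],0.5]]' 
python3 -m pendant '[[[0,0,0],[0.029,0.032,0],0.5],[[0,0,0],[0.058,0.064,0],0.5],[[0,0,0],[0.087,0.097,0],0.5],[[0,0,0],[0.116,0.13,0],0.5],[[0,0,0],[0.145,0.162,0],0.5],[[0,0,0],[0.173,0.195,0],0.5],[[0,0,0],[0.173,0.195,0],0.5],[[0,0,0],[0.173,0.195,0],0.5]]'
python3 -m pendant '[[[0,0,0],[0,0,0.03],0.5],[[0,0,0],[0,0,0.06],0.5],[[0,0,0],[0,0,0.09],0.5],[[0,0,0],[0,0,0.1],0.5],[[0,0,0],[0,0,0.1],0.5],[[0,0,0],[0,0,0.1],0.5]]'
python3 - <<'E'
from plant import r
import cv2,numpy as np
a=[cv2.resize(r.snapshot(n)["image"][y:y+130,x:x+130,::-1],(390,390)) for n,x,y in(("top",320,200),("side",340,110))]
cv2.imwrite("pics/p2.png",np.hstack(a))
E
```

```text
clock: 4.2
tool_pos: [0.6391, -0.065, 0.1754]
eef_rot: [-0.707, 0.707, -0.003, 0.003]
contact_force: [0.6, 0.5, -0.7]
opening: 0.706
clock: 5.0
tool_pos: [0.4399, -0.2382, 0.1701]
eef_rot: [-0.706, 0.708, 0.001, -0.0]
contact_force: [-0.1, 0.9, -0.1]
opening: 0.701
clock: 5.6
tool_pos: [0.4421, -0.2372, 0.0712]
eef_rot: [0.707, -0.707, 0.0, -0.0]
contact_force: [0.4, -0.7, 0.0]
opening: 0.694
```

View pics/p2.png

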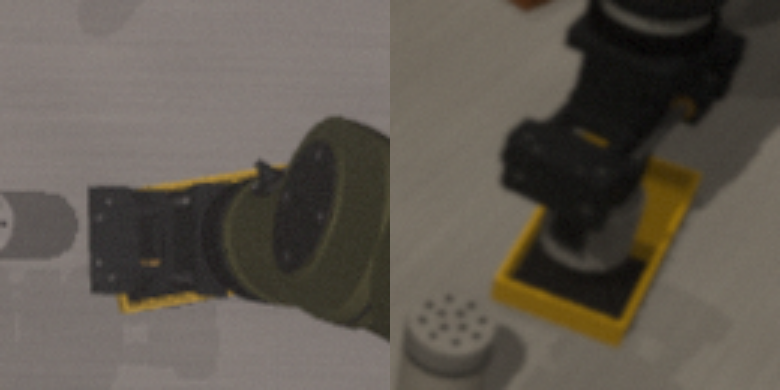

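The side crop shows the ring above the pad and inside the walls of the padded compartment. I'll lower and release.

```bash
python3 -m pendant '[[[0,0,0],[0,0,0.015],0.5],[[0,0,0],[0,0,0.03],0.5],[[0,0,0],[0,0,0.034],0.5],[[0,0,0],[0,0,0.036],0.5],[[0,0,0],[0,0,0.036],0.5]]'
python3 -m pendant '[[[0,0,0],[0,0,0],0.8],[[0,0,0],[0,0,0],0.85],[[0,0,0],[0,0,0],0.85],[[0,0,0],[0,0,-0.02],0.9],[[0,0,0],[0,0,-0.06],1],[[0,0,0],[0,0,-0.11],1],[[0,0,0],[0,0,-0.16],1],[[0,0,0],[0,0,-0.18],1],[[0,0,0],[0,0,-0.18],1]]'
python3 -m pendant '[[[0,0,0],[-0.04,-0.005,0],1],[[0,0,0],[-0.08,-0.01,0],1],[[0,0,0],[-0.12,-0.012,0],1],[[0,0,0],[-0.158,-0.013,0],1],[[0,0,0],[-0.158,-0.013,0],1],[[0,0,0],[-0.158,-0.013,0],1]]'
python3 - <<'E'
from plant import r
import cv2,numpy as np
a=[cv2.resize(r.snapshot(n)["image"][y:y+130,x:x+130,::-1],(390,390)) for n,x,y in(("top",320,200),("side",340,110))]
cv2.imwrite("pics/p3.png",np.hstack(a))
E
```

```text
clock: 6.2
tool_pos: [0.4415, -0.2378, 0.0358]
eef_rot: [-0.707, 0.707, -0.001, 0.0]
contact_force: [-0.4, -0.1, -1.0]
opening: 0.7
clock: 7.1
tool_pos: [0.4429, -0.2386, 0.218]
eef_rot: [-0.707, 0.707, -0.003, 0.001]
contact_force: [0.7, 1.0, -0.1]
opening: 0.999
clock: 7.7
tool_pos: [0.4536, -0.0789, 0.2138]
eef_rot: [0.708, -0.706, -0.001, 0.001]
contact_force: [0.5, -0.8, -1.0]
opening: 1.002
```

View pics/p3.png

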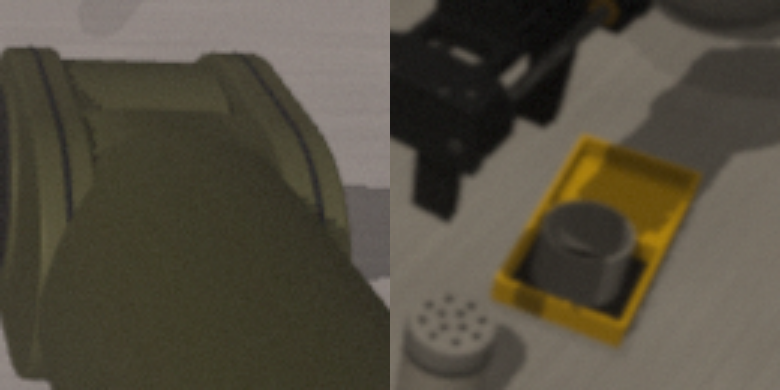

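The cutter stands flat on the pad. Next is the shaker, gripped high so the fingers clear the cutter.

```bash
python3 -m pendant '[[[0,0,0],[0,0,0.04],1],[[0,0,0],[0,0,0.08],1],[[0,0,0],[0,0,0.12],1],[[0,0,0],[0,0,0.15],1],[[0,0,0],[0,0,0.156],1],[[0,0,0],[0,0,0.156],1]]'
python3 -m pendant '[[[0,0,0],[0,0,0],0.4],[[0,0,0],[0,0,0],0.4],[[0,0,0],[0,0,0],0.4],[[0,0,0],[0,0,0],0.4],[[0,0,0],[0,0,0],0.4],[[0,0,0],[0,0,0],0.4]]' 25
python3 -m pendant '[[[0,0,0],[0,0,-0.03],0.4],[[0,0,0],[0,0,-0.07],0.4],[[0,0,0],[0,0,-0.11],0.4],[[0,0,0],[0,0,-0.14],0.4],[[0,0,0],[0,0,-0.14],0.4]]' 
python3 -m pendant '[[[0,0,0],[0.04,0,0],0.4],[[0,0,0],[0.08,0,0],0.4],[[0,0,0],[0.12,0,0],0.4],[[0,0,0],[0.16,-0.001,0],0.4],[[0,0,0],[0.2,-0.001,0],0.4],[[0,0,0],[0.235,-0.001,0],0.4],[[0,0,0],[0.246,-0.002,0],0.4],[[0,0,0],[0.246,-0.002,0],0.4],[[0,0,0],[0.246,-0.002,0],0.4]]'
python3 -m pendant '[[[0,0,0],[0,0,0.03],0.4],[[0,0,0],[0,0,0.06],0.4],[[0,0,0],[0,0,0.09],0.4],[[0,0,0],[0,0,0.1],0.4],[[0,0,0],[0,0,0.1],0.4],[[0,0,0],[0,0,0.1],0.4]]'
python3 - <<'E'
from plant import r
import cv2,numpy as np
a=[cv2.resize(r.snapshot(n)["image"][y:y+130,x:x+130,::-1],(390,390)) for n,x,y in(("top",320,200),("side",340,110))]
cv2.imwrite("pics/p4.png",np.hstack(a))
E
```

```text
clock: 8.4
tool_pos: [0.4536, -0.0809, 0.0581]
eef_rot: [-0.706, 0.708, 0.001, -0.001]
contact_force: [-0.5, -0.0, 0.2]
opening: 1.001
clock: 9.0
tool_pos: [0.4547, -0.0797, 0.0593]
eef_rot: [-0.707, 0.707, -0.001, 0.0]
contact_force: [-0.7, -0.2, 6.2]
opening: 0.604
clock: 9.5
tool_pos: [0.4562, -0.0799, 0.2019]
eef_rot: [-0.707, 0.707, -0.003, 0.002]
contact_force: [0.6, -0.3, -1.7]
opening: 0.606
clock: 10.4
tool_pos: [0.4559, -0.3236, 0.1977]
eef_rot: [0.708, -0.707, -0.001, -0.0]
contact_force: [0.5, 0.6, -1.8]
opening: 0.606
clock: 11.0
tool_pos: [0.457, -0.325, 0.0996]
eef_rot: [0.708, -0.707, 0.0, -0.0]
contact_force: [0.2, 0.8, -0.8]
opening: 0.606
```

View pics/p4.png

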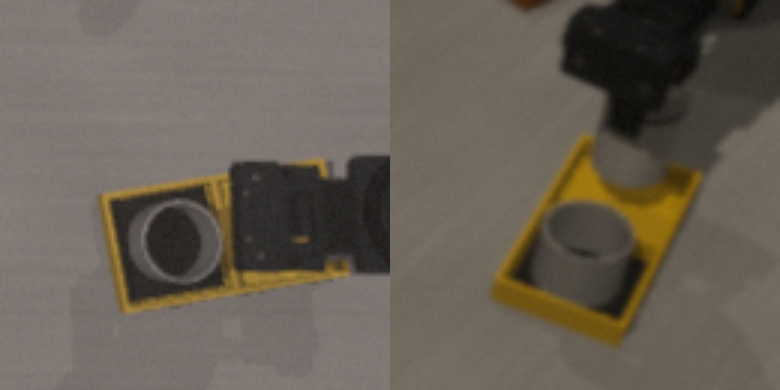

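Both views show the cutter flat on the pad and the shaker over the bare compartment. I'll lower and release it, then move to the red jar.

```bash
python3 -m pendant '[[[0,0,0],[0,0,0.015],0.4],[[0,0,0],[0,0,0.03],0.4],[[0,0,0],[0,0,0.034],0.4],[[0,0,0],[0,0,0.036],0.4],[[0,0,0],[0,0,0.036],0.4]]'
python3 -m pendant '[[[0,0,0],[0,0,0],0.75],[[0,0,0],[0,0,0],0.75],[[0,0,0],[0,0,0],0.75],[[0,0,0],[0,0,-0.02],0.8],[[0,0,0],[0,0,-0.06],1],[[0,0,0],[0,0,-0.11],1],[[0,0,0],[0,0,-0.15],1],[[0,0,0],[0,0,-0.15],1]]'
python3 -m pendant '[[[0,0,0],[-0.045,-0.02,0],1],[[0,0,0],[-0.09,-0.04,0],1],[[0,0,0],[-0.135,-0.06,0],1],[[0,0,0],[-0.18,-0.08,0],1],[[0,0,0],[-0.225,-0.1,0],1],[[0,0,0],[-0.27,-0.12,0],1],[[0,0,0],[-0.315,-0.14,0],1],[[0,0,0],[-0.36,-0.16,0],1],[[0,0,0],[-0.4,-0.18,0],1],[[0,0,0],[-0.416,-0.191,0],1]]'
python3 -m pendant '[[[0,0,0],[0,0,0],1],[[0,0,0],[0,0,0],1]]'
python3 - <<'E'
from plant import r
import cv2,numpy as np
from h import *
a=[]
for n,x,y in(("top",320,200),("side",340,110)):
    s=r.snapshot(n);np.savez(f"{n}1.npz",**s);a.append(cv2.resize(s["image"][y:y+130,x:x+130,::-1],(390,390)))
cv2.imwrite("pics/p5.png",np.hstack(a))
E
```

```text
clock: 11.6
tool_pos: [0.4566, -0.3259, 0.0636]
eef_rot: [-0.707, 0.707, -0.001, 0.0]
contact_force: [-0.3, 0.7, -2.1]
opening: 0.606
clock: 12.4
tool_pos: [0.4592, -0.3275, 0.2183]
eef_rot: [-0.707, 0.707, -0.006, 0.001]
contact_force: [0.3, 0.2, 0.0]
opening: 0.999
clock: 13.4
tool_pos: [0.6476, 0.0973, 0.2117]
eef_rot: [0.71, -0.705, -0.001, -0.001]
contact_force: [-0.2, 0.6, 0.1]
opening: 0.999
clock: 13.6
tool_pos: [0.6465, 0.0893, 0.2118]
eef_rot: [-0.707, 0.707, 0.0, -0.001]
contact_force: [0.6, -0.7, -0.0]
opening: 1.0
```

View pics/p5.png

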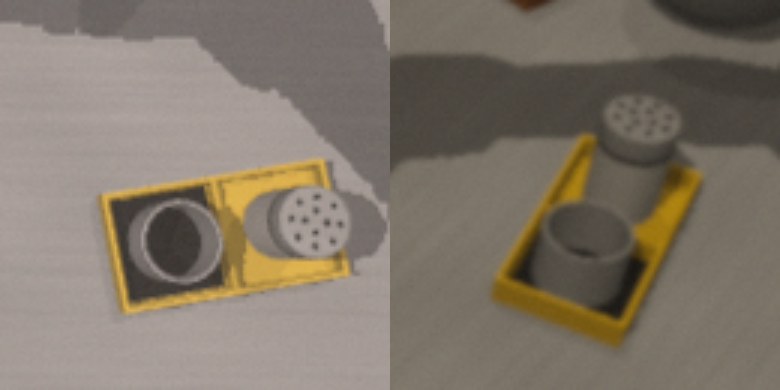

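The shaker stands centred in the bare compartment. In this picture the cutter rim centre is at top (380.2,280) and side (405.7,187.3). I'll compute its position and pick the red jar.

```bash
python3 - <<'E'
from h import *
T,S=load("top1"),load("side1")
for a,b,h in(((380.2,280),(405.7,187.3),.049),((424.7,274),(424,150.3),.084)):
    print(tri(T,a,S,b),plane(T,a,h),plane(S,b,h))
E
python3 -m pendant '[[[0,0,0],[0,0,0.04],1],[[0,0,0],[0,0,0.08],1],[[0,0,0],[0,0,0.12],1],[[0,0,0],[0,0,0.145],1],[[0,0,0],[0,0,0.149],1],[[0,0,0],[0,0,0.149],1]]'
python3 -m pendant '[[[0,0,0],[0,0,0],0.3],[[0,0,0],[0,0,0],0.3],[[0,0,0],[0,0,0],0.3],[[0,0,0],[0,0,0],0.3],[[0,0,0],[0,0,0],0.3],[[0,0,0],[0,0,0],0.3],[[0,0,0],[0,0,0],0.3]]' 20
python3 -m pendant '[[[0,0,0],[0,0,-0.03],0.3],[[0,0,0],[0,0,-0.07],0.3],[[0,0,0],[0,0,-0.11],0.3],[[0,0,0],[0,0,-0.15],0.3],[[0,0,0],[0,0,-0.16],0.3],[[0,0,0],[0,0,-0.16],0.3]]'
```

```text
(array([ 0.44425907, -0.2393844 ,  0.04182759]), np.float64(0.001957084539203775)) [ 0.44324963 -0.23771193  0.049     ] [ 0.44250304 -0.23121067  0.049     ]
(array([ 0.45797721, -0.32876482,  0.07588221]), np.float64(0.00286385567828671)) [ 0.45640636 -0.32605979  0.084     ] [ 0.45589105 -0.31757077  0.084     ]
clock: 14.3
tool_pos: [0.6469, 0.0888, 0.0637]
eef_rot: [-0.706, 0.708, 0.0, -0.001]
contact_force: [0.2, 0.8, -0.1]
opening: 1.002
clock: 15.0
tool_pos: [0.6473, 0.0904, 0.0637]
eef_rot: [-0.707, 0.707, -0.0, 0.0]
contact_force: [0.1, 0.9, 0.4]
opening: 0.426
clock: 15.6
tool_pos: [0.6482, 0.0904, 0.2254]
eef_rot: [-0.707, 0.707, -0.001, 0.001]
contact_force: [0.3, 0.4, -1.0]
opening: 0.422
```

```bash
python3 -m pendant '[[[0,0,0],[0.04,0.025,0],0.3],[[0,0,0],[0.08,0.05,0],0.3],[[0,0,0],[0.12,0.075,0],0.3],[[0,0,0],[0.16,0.1,0],0.3],[[0,0,0],[0.2,0.125,0],0.3],[[0,0,0],[0.24,0.15,0],0.3],[[0,0,0],[0.28,0.175,0],0.3],[[0,0,0],[0.31,0.194,0],0.3],[[0,0,0],[0.328,0.205,0],0.3],[[0,0,0],[0.328,0.205,0],0.3]]'
python3 -m pendant '[[[0,0,0],[0,0,0],0.3],[[0,0,0],[0,0,0.03],0.3],[[0,0,0],[0,0,0.06],0.3],[[0,0,0],[0,0,0.085],0.3],[[0,0,0],[0,0,0.098],0.3],[[0,0,0],[0,0,0.098],0.3],[[0,0,0],[0,0,0.098],0.3]]'
python3 - <<'E'
from plant import r
import cv2,numpy as np
a=[cv2.resize(r.snapshot(n)["image"][y:y+130,x:x+130,::-1],(390,390)) for n,x,y in(("top",320,200),("side",340,110))]
cv2.imwrite("pics/p6.png",np.hstack(a));print(r.get_state()["tool_pos"])
E
```

```text
clock: 16.6
tool_pos: [0.4385, -0.2405, 0.2219]
eef_rot: [-0.705, 0.71, 0.002, -0.002]
contact_force: [0.6, 0.1, -1.1]
opening: 0.424
clock: 17.3
tool_pos: [0.443, -0.2361, 0.1255]
eef_rot: [0.708, -0.706, -0.0, -0.0]
contact_force: [-0.1, -0.1, 0.5]
opening: 0.422
[ 0.44312711 -0.23705946  0.12633361]
```

View pics/p6.png

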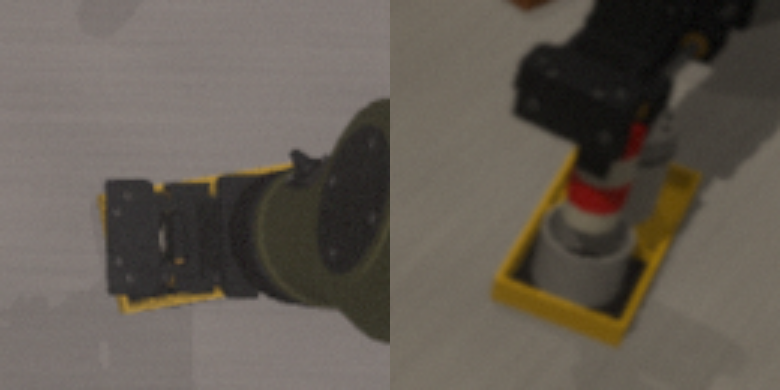

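The side crop shows the jar's bottom (x≈588) centred over the ring mouth (x≈587). I'll lower it in.

```bash
python3 -m pendant '[[[0,0,0],[0,0,0.015],0.3],[[0,0,0],[0,0,0.03],0.3],[[0,0,0],[0,0,0.045],0.3],[[0,0,0],[0,0,0.055],0.3],[[0,0,0],[0,0,0.058],0.3],[[0,0,0],[0,0,0.058],0.3],[[0,0,0],[0,0,0.058],0.3]]'
python3 -m pendant '[[[0,0,0],[0,0,0],0.57],[[0,0,0],[0,0,0],0.57],[[0,0,0],[0,0,0],0.57],[[0,0,0],[0,0,-0.03],0.57],[[0,0,0],[0,0,-0.07],0.7],[[0,0,0],[0,0,-0.11],1],[[0,0,0],[0,0,-0.15],1],[[0,0,0],[0,0,-0.15],1],[[0,0,0],[0,0,-0.15],1]]'
```

```text
clock: 18.1
tool_pos: [0.4426, -0.2378, 0.0683]
eef_rot: [-0.707, 0.707, -0.001, 0.0]
contact_force: [0.5, -0.1, -2.2]
opening: 0.429
clock: 19.0
tool_pos: [0.4424, -0.2379, 0.2185]
eef_rot: [-0.707, 0.707, -0.001, 0.0]
contact_force: [-1.2, -0.3, -0.9]
opening: 0.989
```

```bash
python3 -m pendant '[[[0,0,0],[-0.04,-0.003,0],1],[[0,0,0],[-0.08,-0.005,0],1],[[0,0,0],[-0.12,-0.008,0],1],[[0,0,0],[-0.16,-0.01,0],1],[[0,0,0],[-0.2,-0.013,0],1],[[0,0,0],[-0.24,-0.015,0],1],[[0,0,0],[-0.28,-0.018,0],1],[[0,0,0],[-0.318,-0.02,0],1],[[0,0,0],[-0.318,-0.02,0],1],[[0,0,0],[-0.318,-0.02,0],1]]'
python3 -m pendant '[[[0,0,0],[0,0,0.04],1],[[0,0,0],[0,0,0.08],1],[[0,0,0],[0,0,0.12],1],[[0,0,0],[0,0,0.16],1],[[0,0,0],[0,0,0.178],1],[[0,0,0],[0,0,0.181],1],[[0,0,0],[0,0,0.181],1]]'
python3 -m pendant '[[[0,0,0],[0,0,0],0.15],[[0,0,0],[0,0,0],0.15],[[0,0,0],[0,0,0],0.15],[[0,0,0],[0,0,0],0.15],[[0,0,0],[0,0,0],0.15],[[0,0,0],[0,0,0],0.15],[[0,0,0],[0,0,0],0.15],[[0,0,0],[0,0,0],0.15]]' 20
python3 -m pendant '[[[0,0,0],[0,0,-0.03],0.15],[[0,0,0],[0,0,-0.07],0.15],[[0,0,0],[0,0,-0.11],0.15],[[0,0,0],[0,0,-0.14],0.15],[[0,0,0],[0,0,-0.14],0.15],[[0,0,0],[0,0,-0.14],0.15]]'
python3 - <<'E'
from plant import r
import cv2,numpy as np
a=[cv2.resize(r.snapshot(n)["image"][:,:,::-1],(400,300),interpolation=cv2.INTER_AREA) for n in("top","side")]
cv2.imwrite("pics/p7.png",np.hstack(a));print(r.get_state()["tool_pos"])
E
```

```text
clock: 20.0
tool_pos: [0.4612, 0.0808, 0.2164]
eef_rot: [0.708, -0.706, -0.001, 0.001]
contact_force: [0.6, 0.2, -0.1]
opening: 1.002
clock: 20.7
tool_pos: [0.4617, 0.0787, 0.0363]
eef_rot: [-0.706, 0.708, 0.0, -0.001]
contact_force: [-0.2, -0.1, 0.2]
opening: 0.998
clock: 21.5
tool_pos: [0.4622, 0.0803, 0.0367]
eef_rot: [-0.707, 0.707, -0.0, -0.0]
contact_force: [0.2, 0.9, 1.5]
opening: 0.31
clock: 22.1
tool_pos: [0.4622, 0.0804, 0.1768]
eef_rot: [-0.707, 0.707, -0.0, 0.0]
contact_force: [-0.8, 0.0, -0.1]
opening: 0.313
[0.46132762 0.08019677 0.1755648 ]
```

View pics/p7.png

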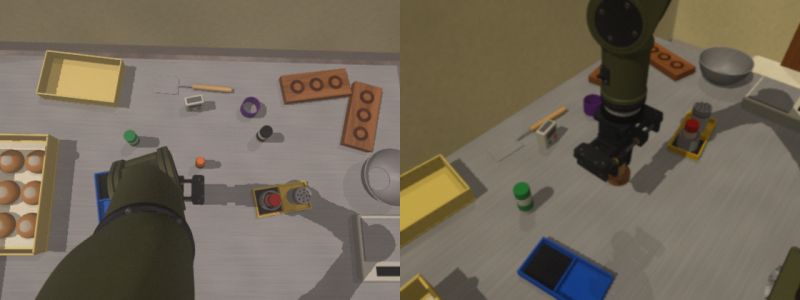

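The red jar stands in the ring beside the shaker, the bottle, timer and black jar have not moved, and the stamp is lifted upright. Next I take the stamp to the blue tray.

```bash
python3 -m pendant '[[[0,0,0],[-0.04,0.013,0],0.15],[[0,0,0],[-0.08,0.026,0],0.15],[[0,0,0],[-0.12,0.039,0],0.15],[[0,0,0],[-0.16,0.052,0],0.15],[[0,0,0],[-0.184,0.06,0],0.15],[[0,0,0],[-0.184,0.06,0],0.15],[[0,0,0],[-0.184,0.06,0],0.15]]'
python3 -m pendant '[[[0,0,0],[0,0,0.03],0.15],[[0,0,0],[0,0,0.06],0.15],[[0,0,0],[0,0,0.09],0.15],[[0,0,0],[0,0,0.115],0.15],[[0,0,0],[0,0,0.13],0.15],[[0,0,0],[0,0,0.135],0.15],[[0,0,0],[0,0,0.136],0.15],[[0,0,0],[0,0,0.136],0.15]]'
python3 - <<'E'
from plant import r
import cv2,numpy as np
a=[cv2.resize(r.snapshot(n)["image"][y:y+130,x:x+130,::-1],(390,390)) for n,x,y in(("top",90,210),("side",170,290))]
cv2.imwrite("pics/p8.png",np.hstack(a));print(r.get_state()["tool_pos"])
E
```

```text
clock: 22.9
tool_pos: [0.4015, 0.2639, 0.1754]
eef_rot: [0.707, -0.707, 0.0, 0.002]
contact_force: [0.7, -0.8, -0.3]
opening: 0.31
clock: 23.7
tool_pos: [0.4027, 0.2629, 0.0407]
eef_rot: [-0.706, 0.708, -0.0, -0.0]
contact_force: [-0.6, 0.3, -0.6]
opening: 0.308
[0.40284949 0.2638138  0.04093864]
```

View pics/p8.png

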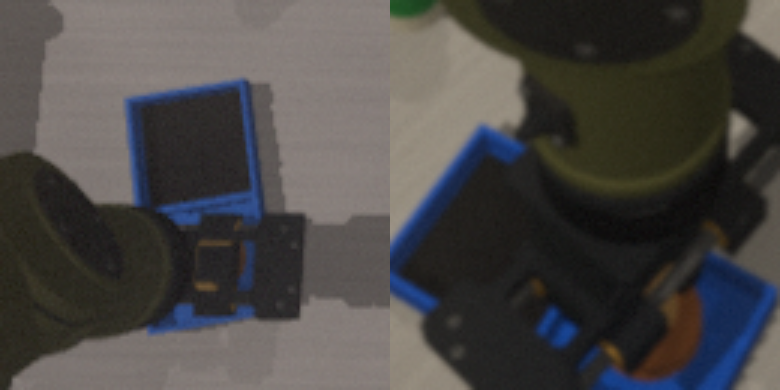

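The side crop shows the stamp's foot on the bare blue floor, inside the walls. I'll release it and move to the green jar.

```bash
python3 -m pendant '[[[0,0,0],[0,0,0],0.7],[[0,0,0],[0,0,0],0.7],[[0,0,0],[0,0,0],0.7],[[0,0,0],[0,0,-0.03],0.8],[[0,0,0],[0,0,-0.07],1],[[0,0,0],[0,0,-0.11],1],[[0,0,0],[0,0,-0.15],1],[[0,0,0],[0,0,-0.18],1],[[0,0,0],[0,0,-0.18],1],[[0,0,0],[0,0,-0.18],1]]'
python3 -m pendant '[[[0,0,0],[0.009,-0.04,0],1],[[0,0,0],[0.018,-0.08,0],1],[[0,0,0],[0.028,-0.12,0],1],[[0,0,0],[0.037,-0.16,0],1],[[0,0,0],[0.046,-0.2,0],1],[[0,0,0],[0.054,-0.233,0],1],[[0,0,0],[0.054,-0.233,0],1],[[0,0,0],[0.054,-0.233,0],1]]'
python3 - <<'E'
from plant import r
import cv2,numpy as np
a=[cv2.resize(r.snapshot(n)["image"][y:y+130,x:x+130,::-1],(390,390)) for n,x,y in(("top",120,130),("side",120,200))]
cv2.imwrite("pics/p9.png",np.hstack(a));print(r.get_state()["tool_pos"])
E
```

```text
clock: 24.8
tool_pos: [0.4023, 0.2645, 0.2211]
eef_rot: [0.707, -0.707, 0.0, -0.001]
contact_force: [0.7, 0.1, 0.1]
opening: 1.004
clock: 25.6
tool_pos: [0.6342, 0.2097, 0.2181]
eef_rot: [-0.707, 0.708, 0.001, -0.002]
contact_force: [-0.4, 0.7, -0.0]
opening: 1.005
[0.63323728 0.21116401 0.21920006]
```

View pics/p9.png

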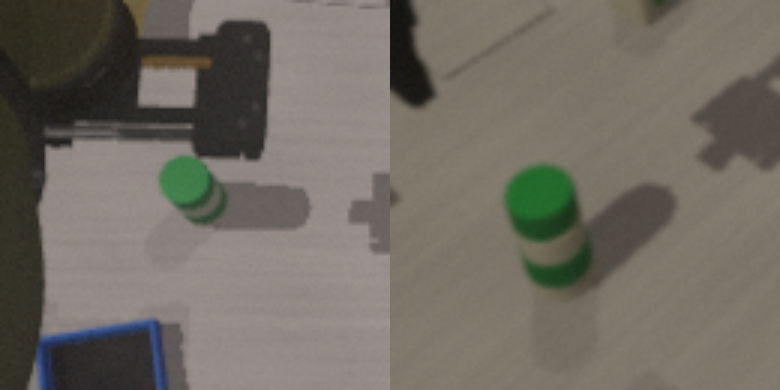

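The lid centre is at top (182,191), which puts the jar at about (0.634,0.210) m. The tool is over it, so I'll grip, lift and carry it to the blue pad.

```bash
python3 -m pendant '[[[0,0,0],[0,0,0.04],1],[[0,0,0],[0,0,0.08],1],[[0,0,0],[0,0,0.12],1],[[0,0,0],[0,0,0.15],1],[[0,0,0],[0,0,0.158],1],[[0,0,0],[0,0,0.158],1]]'
python3 -m pendant '[[[0,0,0],[0,0,0],0.3],[[0,0,0],[0,0,0],0.3],[[0,0,0],[0,0,0],0.3],[[0,0,0],[0,0,0],0.3],[[0,0,0],[0,0,0],0.3],[[0,0,0],[0,0,0],0.3],[[0,0,0],[0,0,0],0.3]]' 20
python3 -m pendant '[[[0,0,0],[0,0,-0.03],0.3],[[0,0,0],[0,0,-0.07],0.3],[[0,0,0],[0,0,-0.11],0.3],[[0,0,0],[0,0,-0.14],0.3],[[0,0,0],[0,0,-0.14],0.3],[[0,0,0],[0,0,-0.14],0.3]]'
python3 -m pendant '[[[0,0,0],[-0.02,0.04,0],0.3],[[0,0,0],[-0.04,0.08,0],0.3],[[0,0,0],[-0.06,0.12,0],0.3],[[0,0,0],[-0.07,0.14,0],0.3],[[0,0,0],[-0.072,0.147,0],0.3],[[0,0,0],[-0.072,0.147,0],0.3],[[0,0,0],[-0.072,0.147,0],0.3]]'
python3 -m pendant '[[[0,0,0],[0,0,0.03],0.3],[[0,0,0],[0,0,0.06],0.3],[[0,0,0],[0,0,0.09],0.3],[[0,0,0],[0,0,0.105],0.3],[[0,0,0],[0,0,0.105],0.3],[[0,0,0],[0,0,0.105],0.3]]'
python3 - <<'E'
from plant import r
import cv2,numpy as np
a=[cv2.resize(r.snapshot(n)["image"][y:y+130,x:x+130,::-1],(390,390)) for n,x,y in(("top",90,210),("side",140,290))]
cv2.imwrite("pics/p10.png",np.hstack(a));print(r.get_state()["tool_pos"])
E
```

```text
clock: 26.3
tool_pos: [0.6337, 0.2109, 0.0619]
eef_rot: [0.708, -0.707, -0.001, 0.001]
contact_force: [0.2, -0.1, 0.9]
opening: 1.004
clock: 27.0
tool_pos: [0.6353, 0.2105, 0.0628]
eef_rot: [-0.707, 0.707, 0.0, 0.0]
contact_force: [0.2, 0.1, 0.4]
opening: 0.423
clock: 27.6
tool_pos: [0.6351, 0.2103, 0.2028]
eef_rot: [-0.707, 0.707, -0.0, 0.0]
contact_force: [-0.4, -0.6, -0.9]
opening: 0.422
clock: 28.3
tool_pos: [0.4898, 0.281, 0.2021]
eef_rot: [-0.706, 0.708, -0.001, -0.0]
contact_force: [0.2, 0.4, -0.8]
opening: 0.427
clock: 28.9
tool_pos: [0.4898, 0.2814, 0.0977]
eef_rot: [-0.706, 0.708, -0.001, 0.0]
contact_force: [0.3, 0.3, -1.5]
opening: 0.425
[0.48976697 0.28225496 0.09864938]
```

View pics/p10.png

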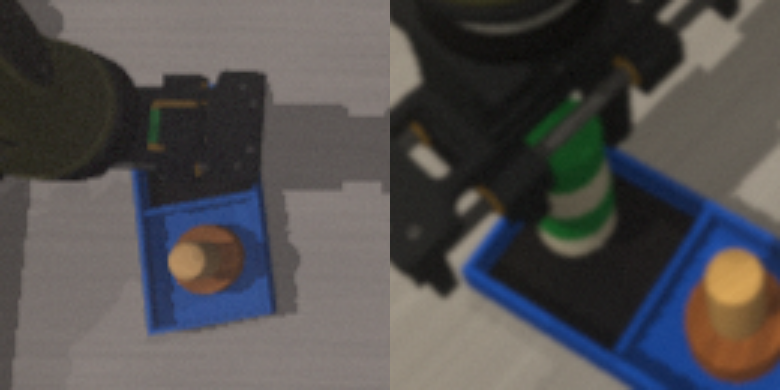

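The stamp stands centred in the bare blue side, and the green jar hangs over the pad inside the walls. I'll lower, release and retreat to take final checks.

```bash
python3 -m pendant '[[[0,0,0],[0,0,0.015],0.3],[[0,0,0],[0,0,0.027],0.3],[[0,0,0],[0,0,0.03],0.3],[[0,0,0],[0,0,0.032],0.3],[[0,0,0],[0,0,0.032],0.3],[[0,0,0],[0,0,0.032],0.3]]'
python3 -m pendant '[[[0,0,0],[0,0,0],0.7],[[0,0,0],[0,0,0],0.7],[[0,0,0],[0,0,0],0.7],[[0,0,0],[0,0,-0.03],0.8],[[0,0,0],[0,0,-0.07],1],[[0,0,0],[0,0,-0.11],1],[[0,0,0],[0,0,-0.15],1],[[0,0,0],[0,0,-0.19],1],[[0,0,0],[0,0,-0.19],1]]'
python3 -m pendant '[[[0,0,0],[0.045,0,0],1],[[0,0,0],[0.09,0,0],1],[[0,0,0],[0.135,0,0],1],[[0,0,0],[0.18,0,0],1],[[0,0,0],[0.22,0,0],1],[[0,0,0],[0.25,0,0],1],[[0,0,0],[0.25,0,0],1],[[0,0,0],[0.25,0,0],1]]'
python3 - <<'E'
from plant import r
import cv2,numpy as np
a=[]
for n,x,y in(("top",90,120),("side",140,130)):
    s=r.snapshot(n);np.savez(f"{n}2.npz",**s);i=s["image"][:,:,::-1]
    a.append(cv2.resize(i[y:y+290,x:x+360] if n=="side" else i[y:y+220,x:x+360],(400,322 if n=="side" else 244),interpolation=cv2.INTER_CUBIC))
a[0]=cv2.copyMakeBorder(a[0],0,78,0,0,0);cv2.imwrite("pics/p11.png",np.hstack(a))
E
```

```text
clock: 29.6
tool_pos: [0.4886, 0.2826, 0.0664]
eef_rot: [-0.707, 0.707, -0.0, 0.001]
contact_force: [0.0, 0.2, 4.2]
opening: 0.427
clock: 30.5
tool_pos: [0.4912, 0.2839, 0.2609]
eef_rot: [-0.707, 0.707, -0.001, 0.005]
contact_force: [1.1, 0.1, 1.2]
opening: 1.003
clock: 31.3
tool_pos: [0.4879, 0.0321, 0.2552]
eef_rot: [-0.707, 0.708, 0.0, -0.0]
contact_force: [0.5, 0.4, 0.4]
opening: 1.001
```

View pics/p11.png

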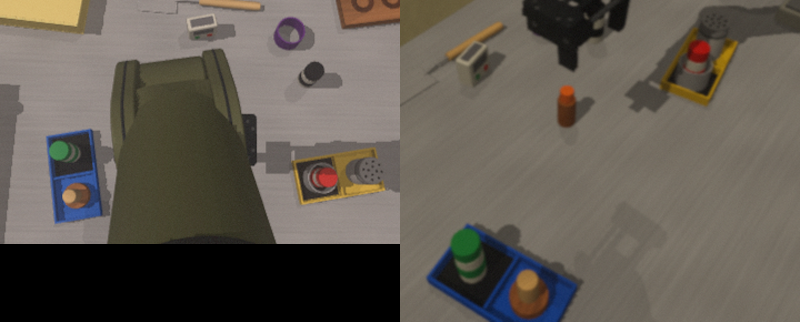

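All the items are in their compartments, and the timer, bottle and black jar have not moved. One magnified check of the yellow kit and the green jar, since no view has measured the jars standing yet.

```bash
python3 - <<'E'
from h import *
T,S=load("top2"),load("side2")
C=[(T,345,245,"y"),(S,370,125,"y"),(T,125,230,"b"),(S,155,320,"b")]
o=[]
for s,x,y,_ in C:
    c=cv2.resize(s["image"][y:y+75,x:x+100,::-1],(400,300),interpolation=cv2.INTER_CUBIC);c=cv2.convertScaleAbs(c,alpha=1.3);o.append(c)
cv2.imwrite("pics/p12.png",np.vstack([np.hstack(o[:2]),np.hstack(o[2:])]))
E
```

```text
(no output)
```

View pics/p12.png

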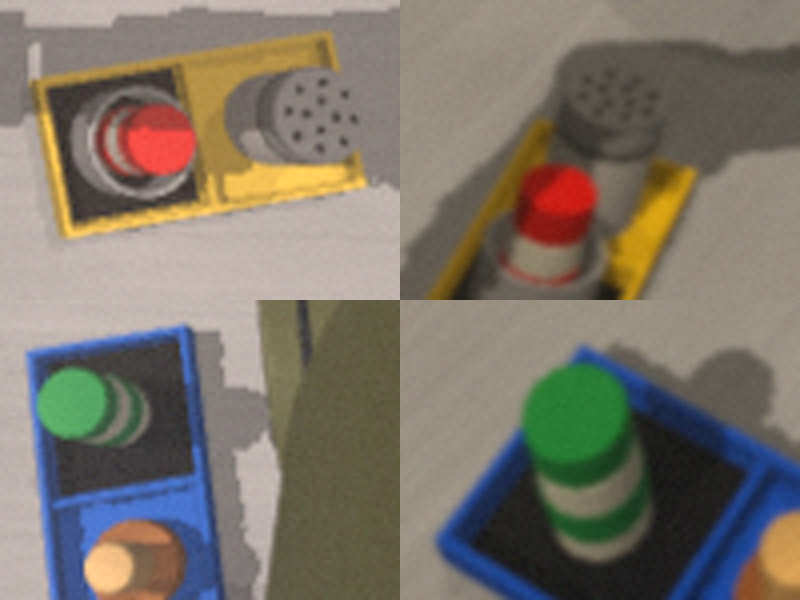

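The lid centres are red at top (385.6,280.1) and side (410,172.5), and green at top (143.6,255.6) and side (199.2,348.6). The ring rim centre is at top (380.4,280.2). I'll convert these and hand in if they agree.

```bash
python3 - <<'E'
from h import *
from plant import r
T,S=load("top2"),load("side2")
X={}
for n,a,b,h in(("red",(385.6,280.1),(410,172.5),.089),("green",(143.6,255.6),(199.2,348.6),.089)):
    X[n]=plane(T,a,h);print(n,tri(T,a,S,b),X[n][:2].round(4))
c=plane(T,(380.4,280.2),.049);d=np.linalg.norm((X["red"]-c)[:2])
e=np.linalg.norm(X["green"][:2]-[.488,.282]);print("ring",c[:2],"red-ring",d,"green-pad",e)
if d<.009 and e<.015: print(r.finish_job())
E
```

```text
red (array([ 0.44369482, -0.23915031,  0.08264689]), np.float64(0.0024874329769731885)) [ 0.4425 -0.2377]
green (array([0.49041636, 0.28418581, 0.07984691]), np.float64(0.0013082325641070394)) [0.4892 0.2808]
ring [ 0.44280935 -0.23814931] red-ring 0.0005353189550793673 green-pad 0.0016950712920889266
the job is handed in; nothing more can be done
None
```

Both kits are made up and the job is handed in, at about 31 s of the 134 s allowed. In the yellow tray, the cutter stands on the pad with the red jar inside it, and the shaker is on the bare side. In the blue tray, the green jar is on the pad and the stamp is on the bare side, handle up.

- **Placing:** in the last measurement the red jar's axis was about 0.5 mm from the ring's centre, and the green jar about 2 mm from its pad's centre. The last pictures show all five pieces standing upright and level in their compartments.
- **Left alone:** the timer, bottle and black jar look upright and unmoved in the last pictures. I judged this by eye and did not measure it.
- **Disagreement:** heights found from the two views came out 4–10 mm below the stated heights, both before and after placing. At the stated heights, the top and side views also differed by 3–9 mm in y. I put this down to a calibration offset, so "on the floor" rests on the lowering heights and the pictures, not on those measured heights.

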